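# Load a sample rack through the loader's gate flap

## Robot

A 6-joint arm with a two-finger parallel gripper is mounted at the origin on the work surface. World frame = base frame: x ahead of the robot, y to its left, z up, the work surface at z = 0. Lengths are in m, angles in rad, forces in N, time in s.
With the tool pointing down it reaches from about 0.3 to 0.75 m from the base axis. Payload 8.5 kg.
Tool frame: the origin (TCP) lies at the centre of the arm's flange, where the gripper is bolted on; the fingertips stand 173 mm ahead of it and the grasp point (between the pads) lies 155 mm ahead of it; z points along the fingers, y is the direction in which the jaws open and shut (so a half turn about z gives the same grasp; the last joint's range is limited). The gripper opens to 85 mm and grips with 20 to 120 N. Pads are 22 mm wide; open, the fingers measure 114 mm over their backs; the gripper's body (76 mm by 85 mm) begins 54 mm behind the grasp point. The pads swing forward as they close: fully open they stand 13 mm farther back than shut.
Start: joints at [1.028, 0.381, 1.297, -0, 1.464, -0.215], TCP at [0.177, 0.521, 0.405] pointing down, gripper open.
Joint ranges: [-3.11, 3.11], [-0.89, 2.33], [0.22, 2.48], [-1.42, 4.56], [0.17, 2.85], [-2.88, 2.88]. Speed limits (rad/s): [2.39, 2.39, 3.14, 3.14, 3.14, 3.14].

## Interface

Orientations are given as a unit quaternion [w, x, y, z].
In Python, from workcell import r gives the robot as it stands. The module is installed in compiled form; this text tells all that it offers.
- The arm moves only by the shell command python3 -m crank 'ROWS' [FORCE]. ROWS is JSON, a list of rows, each a list of 3 entries, a list of its own where there are three numbers: the shift along the tool's x, y, z in mm, then the turn about the tool's z in degrees, then the finger opening in mm, from 0 to 85.4. A call has 1 to 10 rows; each row shifts and turns the commanded pose from where the row before left it, along the tool's axes as they then stand; what a row does not reach is not made up. A row lasts 1/12 s, in which the tool goes at most 41.7 mm and 7.16 degrees, less where a joint would pass 70% of its speed; a pose out of reach is approached as far as the arm can. A call is refused whole if a number of a shift passes 41.7 or a number of a turn 7.16, either way. A call with a gripper value outside its range is refused whole. The fingers move at their own pace and stop on an object; FORCE is the grip in N (left out, the last holds). Time passes only in rows, so rows that do not move let the fingers close. It gives the time, the measured TCP pose, the force and the opening at its end, in the units of the state.
- r.get_obs(): the state, without advancing time (a new reading comes with each control period).
- r.camera(name): name is "scene" or "top" or "wrist"; returns a dict with "color" (480x640x3 uint8, red, green, blue), "fx", "fy", "cx", "cy" (pixels), "world_from_camera" (4x4, takes a point from camera to world coordinates). Camera axes: x right, y up, looking along -z (the intrinsics and any distortion apply to the point x, -y, -z); pixel columns grow to the right and rows downward; lengths in m; the calibration is good to about 2 mm. A picture is of the moment at which its call begins. There is no depth.
- r.hand_in(): hands the job in, once; it reports no verdict.
The state is a dict: "t": time; "joints": joint angles; "joint_velocities": joint speeds; "joint_torque": joint torques, N m; "tool_pos": TCP position; "orientation": TCP orientation; "force": force on the tool from outside, world axes, zero at the start; "ft_torque": the same for the moment, N m; "width": finger opening in m.
Only numpy, scipy, OpenCV 4.12 (cv2) and the standard library are available. Lean on these libraries where they do the work, as an engineer would, in place of code of your own. Each camera call takes 0.05 s, during which the arm holds its last target. There are 200 camera calls.

## Task

Load the pink-capped sample rack into the analyser's rack loader: stand it in the open entry of the lane with its grip fin trailing, then slide it along the lane through the sprung orange gate flap until its nose meets the rack already waiting under the hood. Press it up snug against that rack for a moment, lightly and steadily, without ramming it or shoving it along, then let go, with the flap shut behind it; keep the tubes upright and leave the other racks and everything else on the bench where they are.

Things in the scene. Friction and masses are not known exactly. Their poses are not given: they have to be found in the camera images.
- pink_rack_centre (a point): The rack to load: a light grey bar 118 long, 22 wide, 50 high, with four pink-capped tubes in it (caps 16 in diameter, tops 82 above its underside) and a grip fin at the tail end. Mass 0.2 to 0.35 kg. This point is at mid length and width, 45 mm above the underside; x points along the rack to its nose (59 mm away), away from the fin; z up.
- pink_rack_fin (a point): Where to take the pink rack: its grip fin, a block 16 long (x) by 22 wide (y) that rises from the bar's top (50) to 90 mm above the underside; pinch it across its 22 mm width (along y), from above. This point is at the fin's middle, 51 mm behind the rack's centre and 78 mm above the underside. Axes as the rack's. Sliding along the lane, the rack drags with 2 to 6 N.
- lavender_rack_centre (a point): A like rack with lavender caps, a bystander, standing beside the pink one; same sizes, the point 45 mm above its underside.
- teal_rack_centre (a point): A like rack with teal caps, a bystander; same sizes, the point 45 mm above its underside.
- loader: The analyser's cream rack loader, fixed on the bench. Origin on the bench under the gate line, mid lane; x is the feed direction, y left of it, z up. Lane floor 20 mm above the bench, between rails 27 apart (inner faces) and 14 high. Open entry from x = -155 (flared mouth) to the gate at x = 0; lane open above on to x = 140, then a hood to x = 365 and a housing 180 high.
- gate_leaf (a point): Middle of the orange gate flap: a leaf 31 wide, 4 thick, 38 high (6 to 44 mm above the lane floor), across the lane when shut. It turns on an upright pin at loader x = 0, y = -20 and swings only inward (+x); a light spring shuts it (0.027 N m shut, about 0.09 wide open). A rack's tail must be some 35 mm past the gate line before it can shut behind it.
- gate (a joint): Gate flap angle, rad: 0 shut across the lane, about 1.3 when it drags along a rack's flank, stop at 1.5.
- buffer_bottle: White bottle with a blue cap, 68 diameter, 170 high, bystander; origin under its base.
- stain_jar: Amber jar, 56 diameter, 75 high, bystander; origin under its base.
- tip_box: Blue pipette-tip box 120 x 85 x 80, bystander; origin under its base.
- beaker: Glass beaker, 70 diameter, 90 high, bystander; origin under its base.
- tally: Steel hand counter, 48 diameter, 40 high, bystander; origin under its base.
- gate_line (a point): Mid lane on the lane floor at the gate line (20 mm above the loader's origin), axes as the loader's. A hinge post (-y side) and a jamb (+y side) stand here beside the lane, up to 73 mm above the bench.
- hood_mouth (a point): Mid lane on the lane floor where the hood begins (loader x = 140). Hood: roof 125 (underside) to 135 mm above the bench, tunnel 110 wide. In it, in the lane, waits a rack of the same kind, fin towards the gate; its tail face is somewhere between loader x = 158 and 218: not measured, to be felt for. The feed brake holds it with about 10 N; pushed harder it slides on.
Mind the look-alikes: they are no part of the job. What is shaped like the part that bears pink_rack_centre but yellow is not meant.

How it is judged:
By the outcome, as a careful person would: the job done as asked, in the order asked, and still so for the second after the job is handed in, with the robot touching nothing.
It also fails if it takes over 64 s, if anything falls off the work surface, if the arm or the gripper's body presses on something with over 40 N, if the wrist force passes 120 N, or if a joint passes its speed limit or range.

## Working session

There is one attempt and no reset: what is moved stays moved. The work goes in short steps, Python scripts to look and compute and a shell command to move; the robot and the scene stay as the last step left them, time stands still between calls to the robot, and variables do not carry over. Pictures are saved under pics/ and viewed, about 8 in all and at most 12, crops included, and the job is handed in when it is done.

```bash
mkdir -p pics; cat > h.py <<'E'
import numpy as np, cv2, json
from workcell import r
def snap(name,fn):
    c=r.camera(name); cv2.imwrite(f'pics/{fn}.png',c['color'][:,:,::-1])
    np.savez(f'pics/{fn}.npz',**{k:np.array(c[k]) for k in c}); return c
def ray(c,u,v,z):
    T=np.array(c['world_from_camera']); d=np.array([(u-c['cx'])/c['fx'],-(v-c['cy'])/c['fy'],-1.])
    d=T[:3,:3]@d; o=T[:3,3]; return o+d*(z-o[2])/d[2]
def proj(c,p):
    T=np.linalg.inv(np.array(c['world_from_camera'])); q=T[:3,:3]@np.array(p)+T[:3,3]
    return c['cx']+c['fx']*q[0]/-q[2], c['cy']-c['fy']*q[1]/-q[2]
E
python3 - <<'E'
from h import *
print([k for k in r.camera('top')])
for n in('top','scene'):
    c=snap(n,n+'0'); print(n,c['fx'],c['cx'],c['cy'],np.round(c['world_from_camera'],3))
print(r.get_obs())
E
```

```text
['color', 'fx', 'fy', 'cx', 'cy', 'world_from_camera']
top 502.23759762716077 316.37029709614706 230.41000124312 [[-0.078  0.975 -0.208  0.376]
 [-0.997 -0.077  0.011 -0.039]
 [-0.005  0.208  0.978  1.036]
 [ 0.     0.     0.     1.   ]]
scene 485.74803753693186 318.7284364869704 246.45613575838203 [[-0.797 -0.347  0.495  1.032]
 [ 0.604 -0.476  0.639  0.571]
 [ 0.014  0.808  0.589  0.636]
 [ 0.     0.     0.     1.   ]]
{'t': 0.15, 'joints': array([ 1.02771179e+00,  3.81069868e-01,  1.29798439e+00, -1.04145958e-05,
        1.46359538e+00, -2.15295111e-01]), 'joint_velocities': array([-0.00098213, -0.00151985, -0.0018863 ,  0.00074566, -0.00019643,
        0.00173061]), 'joint_torque': array([ 2.05567114e-03, -4.48628712e+01, -2.31344658e+01, -1.60897193e-04,
        3.83622159e-03, -6.70920190e-05]), 'tool_pos': array([0.17706375, 0.52069963, 0.40427263]), 'orientation': array([-1.90822354e-04,  1.63161380e-01,  9.86599252e-01, -4.92869144e-04]), 'force': array([-0.05303084, -0.12338619, -0.32790743]), 'ft_torque': array([-0.0187943 ,  0.0007953 ,  0.00188985]), 'width': 0.0857001927528812}
```

View pics/top0.png

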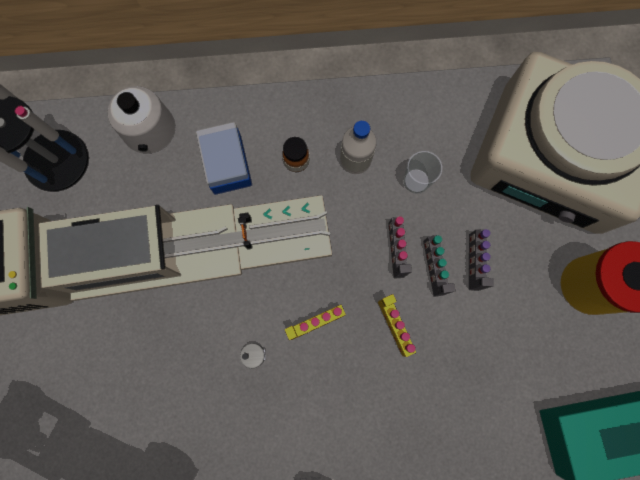

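View pics/scene0.png

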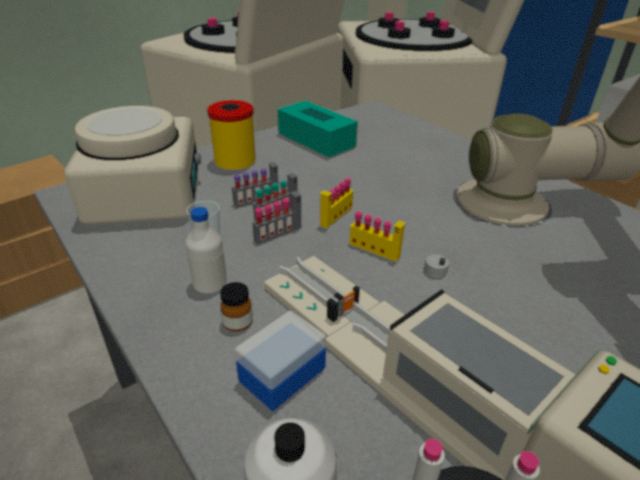

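```bash
python3 - <<'E'
import cv2,numpy as np
i=cv2.imread('pics/top0.png')
a=cv2.resize(i[205:305,375:505],None,fx=5,fy=5,interpolation=cv2.INTER_CUBIC)
b=cv2.resize(i[180:300,150:340],(792,500),interpolation=cv2.INTER_CUBIC)
cv2.imwrite('pics/cropA.png',a);cv2.imwrite('pics/cropB.png',b)
E
```

```text
(no output)
```

View pics/cropA.png

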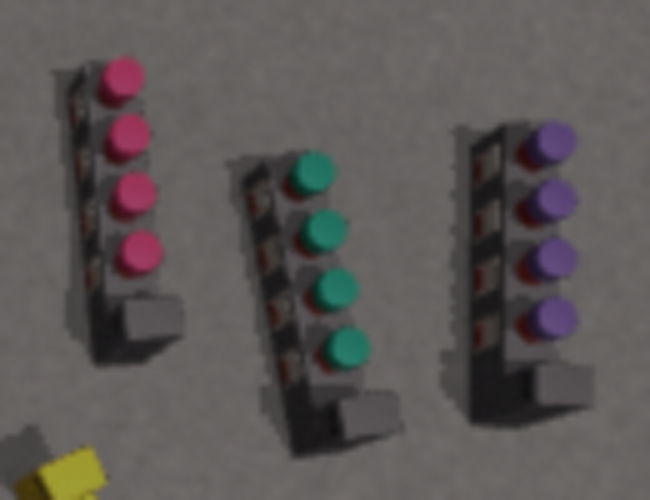

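View pics/cropB.png

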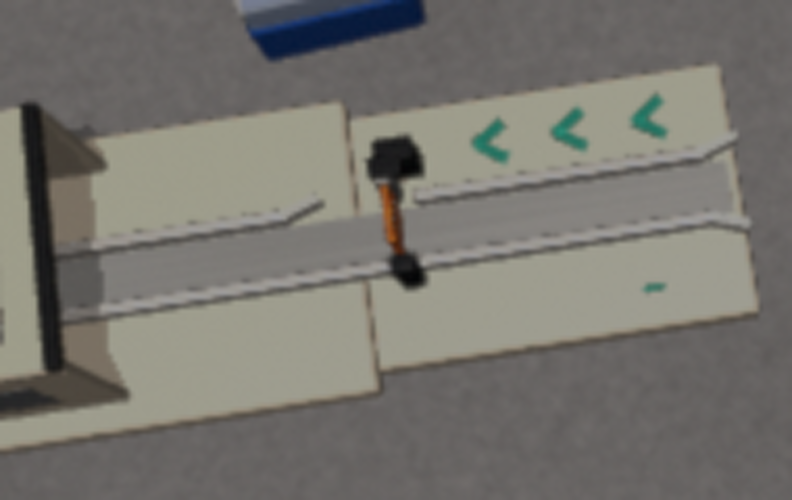

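```bash
python3 - <<'E'
from h import *
c=np.load('pics/top0.npz')
A=lambda x,y,z:ray(c,375+(x+.5)/5-.5,205+(y+.5)/5-.5,z)
B=lambda x,y,z:ray(c,150+(x+.5)/4.168-.5,180+(y+.5)/4.1667-.5,z)
caps=np.array([A(*p,.082) for p in[(124,78),(129,136),(135,194),(141,252)]])
print(caps.round(4)); print('fin',A(153,316,.09))
d=caps[0]-caps[3]; print('cap span',np.linalg.norm(d),'yaw',np.degrees(np.arctan2(d[1],d[0])))
for n,p in dict(lowR=(700,218),lowM=(400,262),lowL=(110,309),upR=(700,157),upM=(430,194),upL=(80,253),upL2=(280,215)).items(): print(n,B(*p,.034).round(4))
print('leaftop',B(390,190,.064),B(399,245,.064),'posts',B(393,148,.073),B(407,263,.073))
print('entry ends floor',B(735,183,.02),'hood mouth',B(55,285,.02))
print('tool',r.get_obs()['tool_pos'])
E
```

```text
[[ 0.5866 -0.2123  0.082 ]
 [ 0.5634 -0.2117  0.082 ]
 [ 0.5405 -0.2114  0.082 ]
 [ 0.5178 -0.2111  0.082 ]]
fin [ 0.4918785  -0.21143647  0.09      ]
cap span 0.0687508649061987 yaw -0.9829996033295461
lowR [ 0.5859 -0.0522  0.034 ]
lowM [0.5755 0.0953 0.034 ]
lowL [0.5634 0.2368 0.034 ]
upR [ 0.6164 -0.0546  0.034 ]
upM [0.6083 0.0789 0.034 ]
upL [0.5923 0.2509 0.034 ]
upL2 [0.6036 0.1528 0.034 ]
leaftop [0.60478149 0.09432428 0.064     ] [0.57776952 0.09133673 0.064     ] posts [0.62293395 0.09070928 0.073     ] [0.56702156 0.08681048 0.073     ]
entry ends floor [ 0.60516622 -0.07110393  0.02      ] hood mouth [0.58016447 0.26750381 0.02      ]
tool [0.17706375 0.52069963 0.40427263]
```

The target is the grey rack with pink caps at top-image (402,245). The two yellow pink-capped racks at (315,322) and (399,326) are look-alikes, and the teal and lavender racks at (440,265) and (482,258) are bystanders. Crop A confirms grey body, pink caps and the fin at the near end. The cap pitch of 23 mm and the fin-to-cap distance of 60 mm match the given sizes. The lane heads at yaw of about 94.5°.

```bash
python3 -m crank '[[[-26.7,-29.6,0],0,85],[[-26.7,-29.6,0],0,85],[[-26.7,-29.6,0],0,85],[[-26.7,-29.6,0],0,85],[[-26.7,-29.6,0],0,85],[[-26.7,-29.6,0],0,85],[[-26.7,-29.6,0],0,85],[[-26.7,-29.6,0],0,85],[[-26.7,-29.6,0],0,85],[[-26.7,-29.6,0],0,85]]' 40
python3 -m crank '[[[-26.7,-29.6,0],0,60],[[-26.7,-29.6,0],0,60],[[-26.7,-29.6,0],0,60],[[-26.7,-29.6,0],0,60],[[-26.7,-29.6,0],0,60],[[-26.7,-29.6,0],0,60],[[-26.7,-29.6,0],0,60],[[-26.7,-29.6,0],0,60],[[-26.7,-29.6,0],0,60],[[-26.7,-29.6,0],0,60]]'
python3 -m crank '[[[0,0,0],7,60],[[0,0,0],7,60],[[0,0,0],7,60],[[0,0,0],7,60],[[0,0,0],7,60],[[0,0,0],7,60],[[0,0,0],7,60],[[0,0,0],7,60],[[0,0,0],7,60],[[0,0,0],7,60]]'
python3 -m crank '[[[0,0,0],7,60],[[0,0,0],7,60],[[0,0,0],7,60],[[0,0,0],7,60],[[0,0,0],7,60],[[0,0,0],7,60],[[0,0,0],7,60],[[0,0,0],7,60],[[0,0,0],7,60],[[0,0,0],7,60]]'
python3 -m crank '[[[0,0,0],7,60],[[0,0,0],7,60],[[0,0,0],7,60],[[0,0,0],1,60],[[0,0,0],0,60],[[0,0,0],0,60]]'
cat >> h.py <<'E'
def st():
    o=r.get_obs(); w,x,y,z=o['orientation']
    X=np.array([1-2*(y*y+z*z),2*(x*y+w*z)]); Z=np.array([2*(x*z+w*y),2*(y*z-w*x)])
    print('t',round(o['t'],2),'p',o['tool_pos'].round(4),'yawX',np.degrees(np.arctan2(X[1],X[0])).round(2),'tilt',Z.round(4),'F',o['force'].round(2),'w',round(o['width'],4),'j',o['joints'].round(2))
    return o
E
python3 - <<'E'
from h import *
st(); c=snap('wrist','w1'); print(np.round(c['world_from_camera'],3),c['fx'],c['cx'],c['cy'])
print(proj(c,(.492,-.2114,.09)),proj(c,(.5866,-.2123,.082)))
E
```

```text
t: 0.98
tool_pos: [0.3346, 0.1527, 0.4048]
orientation: [0.0, 0.163, 0.987, 0.0]
force: [2.0, 1.5, 0.3]
width: 0.0853
t: 1.82
tool_pos: [0.4924, -0.2138, 0.4044]
orientation: [-0.0, 0.163, 0.987, 0.0]
force: [0.1, 1.3, -0.4]
width: 0.0604
t: 2.65
tool_pos: [0.492, -0.2117, 0.4045]
orientation: [-0.0, 0.702, 0.712, -0.0]
force: [0.1, 0.3, -0.0]
width: 0.0599
t: 3.48
tool_pos: [0.492, -0.2117, 0.4045]
orientation: [-0.0, 0.983, 0.181, -0.0]
force: [-0.4, -0.2, 0.2]
width: 0.06
t: 3.98
tool_pos: [0.492, -0.2117, 0.4046]
orientation: [-0.0, 1.0, -0.005, -0.0]
force: [-0.4, 0.2, 0.2]
width: 0.0603
t 3.98 p [ 0.492  -0.2117  0.4046] yawX -0.59 tilt [-0.0002  0.0001] F [-0.45  0.22  0.2 ] w 0.0603 j [-0.63  0.36  1.34 -0.    1.45  0.95]
[[-0.011  0.954  0.299  0.569]
 [-1.    -0.011 -0.003 -0.212]
 [ 0.    -0.299  0.954  0.374]
 [ 0.     0.     0.     1.   ]] 397.1227559192923 322.20613304174157 243.76786832712014
(np.float64(322.7298748426101), np.float64(228.35963521805465)) (np.float64(322.5148515038736), np.float64(92.43902706147642))
```

View pics/w1.png

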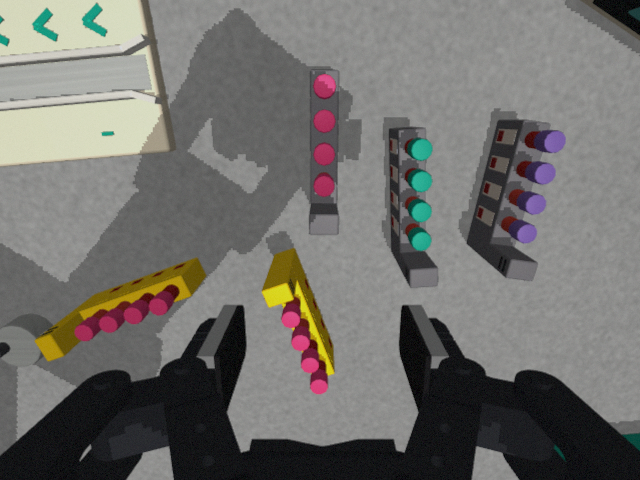

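```bash
python3 - <<'E'
from h import *
c=np.load('pics/w1.npz')
i=c['color'][60:245,280:370,::-1]
cv2.imwrite('pics/cw1.png',cv2.resize(i,None,fx=3.2,fy=3.2,interpolation=cv2.INTER_CUBIC))
h=cv2.cvtColor(i,cv2.COLOR_BGR2HSV); m=((h[...,0]>160)&(h[...,1]>130)).astype(np.uint8)
n,l,s,ce=cv2.connectedComponentsWithStats(m)
for k in range(1,n):
    if s[k,4]>50: u,v=ce[k]+[280,60]; print(u,v,s[k],ray(c,u,v,.08).round(4))
for v in (212,233): print(ray(c,323.5,v,.09).round(4))
E
```

```text
324.02522935779814 85.9954128440367 [ 33  14  23  25 436] [ 0.5909 -0.2134  0.08  ]
323.9794344473008 120.77377892030847 [ 33  50  23  23 389] [ 0.568  -0.2131  0.08  ]
323.7319034852547 153.656836461126 [ 33  83  22  23 373] [ 0.5452 -0.2127  0.08  ]
323.5196850393701 184.51706036745406 [ 34 113  20  24 381] [ 0.5229 -0.2123  0.08  ]
[ 0.5044 -0.2121  0.09  ]
[ 0.4884 -0.2119  0.09  ]
```

View pics/cw1.png

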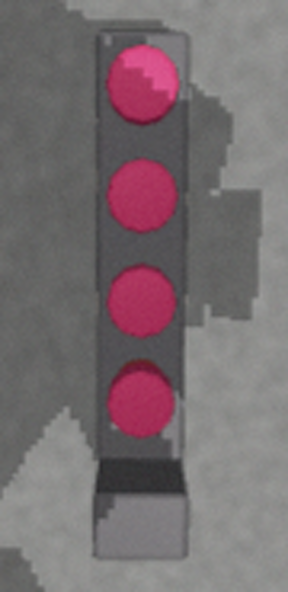

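The wrist view shows the fin top at about (323.5,224) and the caps from (324,86) to (323.5,184.5). Fin is at about (0.4955, -0.212), which agrees with the top view to within 4 mm. Grasping next.

```bash
python3 -m crank '[[[3.5,0.5,30],0.3,60],[[0,0,35],0,60],[[0,0,35],0,60],[[0,0,35],0,60],[[0,0,20],0,60],[[0,0,10],0,60],[[0,0,6],0,60],[[0,0,0],0,60]]' 40
python3 -m crank '[[[0,0,0],0,40],[[0,0,0],0,30],[[0,0,0],0,20],[[0,0,0],0,10],[[0,0,0],0,10],[[0,0,0],0,10],[[0,0,0],0,10],[[0,0,0],0,10]]' 40
python3 -m crank '[[[0,0,-10],0,10],[[0,0,-20],0,10],[[0,0,-20],0,10],[[0,0,-20],0,10],[[0,0,-20],0,10],[[0,0,-10],0,10],[[0,0,0],0,10],[[0,0,0],0,10]]'
python3 - <<'E'
from h import *
st(); c=snap('wrist','w2')
h=cv2.cvtColor(c['color'][...,::-1],cv2.COLOR_BGR2HSV)if 0 else cv2.cvtColor(c['color'],cv2.COLOR_RGB2HSV)
E
```

```text
t: 4.7
tool_pos: [0.4957, -0.2124, 0.2335]
orientation: [-0.0, 1.0, -0.009, -0.0]
force: [-0.2, 0.2, -0.0]
width: 0.0601
t: 5.37
tool_pos: [0.4957, -0.2124, 0.235]
orientation: [0.001, 1.0, -0.009, 0.001]
force: [-0.7, 0.4, 7.5]
width: 0.0216
t: 6.03
tool_pos: [0.4953, -0.2121, 0.334]
orientation: [0.0, 1.0, -0.009, 0.0]
force: [-0.7, 0.8, -2.7]
width: 0.0209
t 6.03 p [ 0.4953 -0.2121  0.334 ] yawX -1.08 tilt [ 0.0003 -0.0002] F [-0.72  0.78 -2.71] w 0.0209 j [-0.62  0.42  1.45 -0.    1.27  0.97]
```

View pics/w2.png

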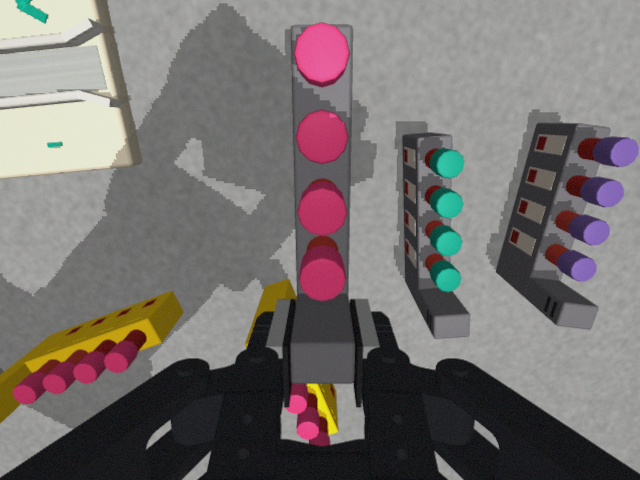

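Grasped, with the fin centred between the pads and the rack level. I'll turn in place, clear of the bottle and beaker, then move over the entry.

```bash
python3 - <<'E'
from h import *
c=np.load('pics/w2.npz')
for u,v in[(322,53),(322,136),(322,210),(322,273)]: print(ray(c,u,v,.181).round(4))
c=np.load('pics/w1.npz')
for u,v in[(10,62),(100,50),(10,107),(100,97)]: print('rail',ray(c,u,v,.034).round(4))
t=np.load('pics/top0.npz'); print('bottle',ray(t,357,163,0.0),'beaker',ray(t,418,182,0))
E
python3 -m crank '[[[0,0,0],-6.8,10],[[0,0,0],-6.8,10],[[0,0,0],-6.8,10],[[0,0,0],-6.8,10],[[0,0,0],-6.8,10],[[0,0,0],-6.8,10],[[0,0,0],-6.8,10]]'
python3 -m crank '[[[0,0,0],-6.8,10],[[0,0,0],-6.8,10],[[0,0,0],-6.8,10],[[0,0,0],-6.8,10],[[0,0,0],-6.8,10],[[0,0,0],-6.8,10],[[0,0,0],-6.8,10],[[0,0,0],0,10]]'
python3 -m crank '[[[10,8,0],0,10],[[22,17,0],0,10],[[22,17,0],0,10],[[22,17,0],0,10],[[22,17,0],0,10],[[22,17,0],0,10],[[22,17,0],0,10],[[13,10,0],0,10],[[0,0,0],0,10],[[0,0,0],0,10]]'
python3 - <<'E'
from h import *
st(); c=snap('wrist','w3')
E
```

```text
[ 0.5901 -0.2132  0.181 ]
[ 0.5676 -0.2127  0.181 ]
[ 0.5452 -0.2123  0.181 ]
[ 0.524  -0.2119  0.181 ]
rail [0.6146 0.0323 0.034 ]
rail [ 0.6223 -0.0398  0.034 ]
rail [0.5813 0.0405 0.034 ]
rail [ 0.5881 -0.0336  0.034 ]
bottle [ 0.73863507 -0.14987171  0.        ] beaker [ 0.68538393 -0.2765348   0.        ]
t: 6.67
tool_pos: [0.4954, -0.2122, 0.3325]
orientation: [-0.001, 0.918, 0.398, -0.001]
force: [0.1, -0.2, -1.9]
width: 0.0215
t: 7.33
tool_pos: [0.4954, -0.2122, 0.3326]
orientation: [-0.001, 0.68, 0.733, -0.0]
force: [-0.4, 0.2, -2.9]
width: 0.0216
t: 8.17
tool_pos: [0.6043, -0.0478, 0.3329]
orientation: [-0.001, 0.682, 0.732, -0.0]
force: [0.3, -0.6, -1.7]
width: 0.021
t 8.17 p [ 0.6043 -0.0478  0.3329] yawX 94.07 tilt [-0.0013  0.0003] F [ 0.26 -0.64 -1.74] w 0.021 j [-0.27  0.54  1.25 -0.    1.36 -0.35]
```

View pics/w3.png

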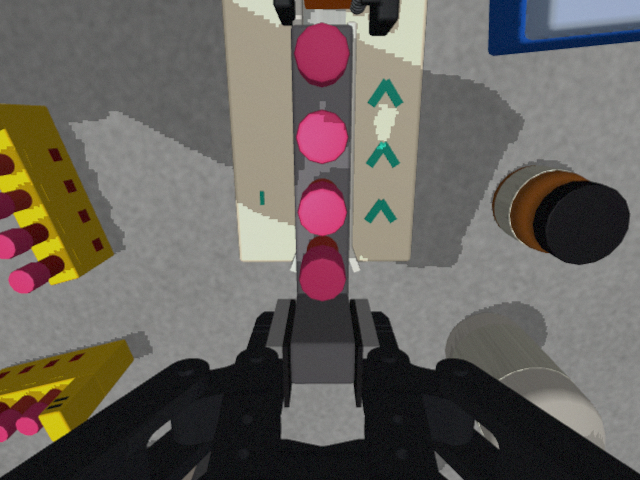

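```bash
python3 - <<'E'
from h import *
c=np.load('pics/w3.npz'); i=c['color'][:,:,::-1]
a=cv2.resize(i[0:70,270:410],(784,392),interpolation=cv2.INTER_CUBIC)
b=cv2.resize(i[235:272,270:410],(784,207),interpolation=cv2.INTER_CUBIC)
cv2.imwrite('pics/cw3.png',np.vstack([a,b]))
E
```

```text
(no output)
```

View pics/cw3.png

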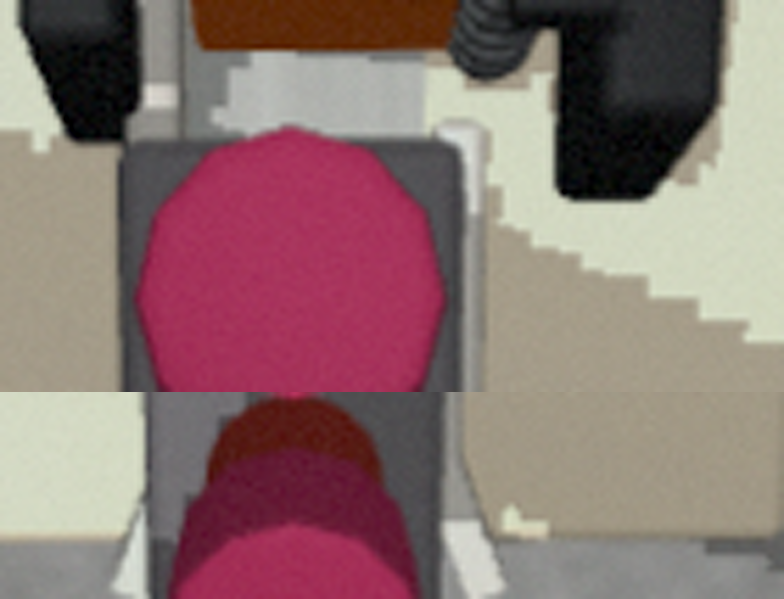

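```bash
python3 - <<'E'
from h import *
c=np.load('pics/w3.npz'); P=lambda x,y:(270+(x+.5)/5.6-.5,(y+.5)/5.6-.5)
Q=lambda x,y:(270+(x+.5)/5.6-.5,235+(y-392+.5)/5.6-.5)
o=r.get_obs()['tool_pos'][:2]; a=np.radians(94.07); X=np.array([np.cos(a),np.sin(a)]);Y=np.array([X[1],-X[0]])
def show(n,uv,z):
    p=ray(c,*uv,z); d=p[:2]-o; print(n,p.round(4),'tool',(d@X*1e3).round(1),(d@Y*1e3).round(1))
show('railL top',P(163,120),.034);show('railR top',P(461,130),.034)
show('inner L floor',P(186,100),.02);show('inner R floor',P(425,100),.02)
show('flareL',Q(113,590),.034);show('flareR',Q(507,595),.034)
show('leafbot',P(320,50),.026)
show('entry end',Q(440,537),.02)
show('noseL',P(122,145),.149);show('noseR',P(462,145),.149)
show('cap1',(322,53),.181);show('cap4',(322.5,273),.181)
E
```

```text
railL top [0.581  0.0843 0.034 ] tool 134.3 -13.5
railR top [0.6131 0.0856 0.034 ] tool 133.3 18.5
inner L floor [0.5826 0.0894 0.02  ] tool 139.3 -11.6
inner R floor [0.6094 0.0913 0.02  ] tool 139.2 15.3
flareL [ 0.583  -0.0762  0.034 ] tool -26.0 -23.0
flareR [ 0.6337 -0.0733  0.034 ] tool -26.7 27.9
leafbot [0.5973 0.094  0.026 ] tool 142.8 3.4
entry end [ 0.6257 -0.071   0.02  ] tool -23.8 20.0
noseL [0.5865 0.0591 0.149 ] tool 108.8 -9.9
noseR [0.6074 0.0606 0.149 ] tool 108.8 11.1
cap1 [0.598  0.0466 0.181 ] tool 95.5 0.7
cap4 [ 0.6027 -0.0187  0.181 ] tool 30.0 0.8
```

```bash
python3 -m crank '[[[0,1.7,10],-0.1,10],[[0,0,15],0,10],[[0,0,15],0,10],[[0,0,8],0,10],[[0,0,4],0,10],[[0,0,4],0,10],[[0,0,4],0,10],[[0,0,0],0,10]]'
python3 -m crank '[[[0,0,2],0,10],[[0,0,2],0,10],[[0,0,2],0,10],[[0,0,0],0,10]]'
python3 -m crank '[[[0,0,2],0,10],[[0,0,2],0,10],[[0,0,2],0,10],[[0,0,0],0,10]]'
python3 -c "
from h import *
st()"
```

```text
t: 8.88
tool_pos: [0.6057, -0.0491, 0.2734]
orientation: [-0.0, 0.681, 0.733, -0.0]
force: [0.0, 0.2, -2.5]
width: 0.0212
t: 9.22
tool_pos: [0.6057, -0.0489, 0.2675]
orientation: [-0.0, 0.681, 0.733, -0.0]
force: [0.1, -0.7, -2.3]
width: 0.0213
t: 9.55
tool_pos: [0.6057, -0.0489, 0.2612]
orientation: [-0.0, 0.681, 0.733, -0.0]
force: [-0.8, 0.2, -2.3]
width: 0.0217
t 9.55 p [ 0.6057 -0.0489  0.2612] yawX 94.22 tilt [-0.0008  0.0002] F [-0.76  0.22 -2.26] w 0.0217 j [-0.28  0.61  1.34 -0.    1.19 -0.35]
```

```bash
python3 -m crank '[[[0,0,2],0,10],[[0,0,1.5],0,10],[[0,0,0],0,10],[[0,0,0],0,10]]'
python3 -m crank '[[[0,0,1],0,10],[[0,0,0],0,10],[[0,0,0],0,10]]'
python3 -m crank '[[[0,0,1],0,10],[[0,0,0],0,10],[[0,0,0],0,10]]'
python3 -m crank '[[[0,0,0.5],0,10],[[0,0,0],0,10],[[0,0,0],0,10]]'
```

```text
t: 9.88
tool_pos: [0.6058, -0.0489, 0.2581]
orientation: [-0.0, 0.681, 0.733, -0.0]
force: [0.6, 0.1, -1.6]
width: 0.0212
t: 10.13
tool_pos: [0.6058, -0.0489, 0.2572]
orientation: [0.0, 0.681, 0.733, 0.0]
force: [-0.8, -0.9, -2.6]
width: 0.021
t: 10.38
tool_pos: [0.6058, -0.0489, 0.2562]
orientation: [-0.0, 0.681, 0.733, -0.0]
force: [-0.4, -0.2, -2.2]
width: 0.0216
t: 10.63
tool_pos: [0.6058, -0.0489, 0.2557]
orientation: [-0.0, 0.681, 0.733, -0.0]
force: [-0.1, 0.9, -3.5]
width: 0.0215
```

```bash
python3 -m crank '[[[0,0,0.7],0,10],[[0,0,0],0,10],[[0,0,0],0,10]]'
python3 -m crank '[[[0,0,0.7],0,10],[[0,0,0],0,10],[[0,0,0],0,10]]'
python3 - <<'E'
from h import *
st()
E
```

```text
t: 10.88
tool_pos: [0.6058, -0.0489, 0.2552]
orientation: [0.0, 0.681, 0.733, 0.0]
force: [-0.3, 0.1, -0.7]
width: 0.0212
t: 11.13
tool_pos: [0.6058, -0.049, 0.255]
orientation: [0.0, 0.681, 0.733, 0.0]
force: [-2.5, 0.1, 5.3]
width: 0.0209
t 11.13 p [ 0.6058 -0.049   0.255 ] yawX 94.22 tilt [ 0.0008 -0.0004] F [-2.47  0.09  5.31] w 0.0209 j [-0.28  0.62  1.34 -0.    1.18 -0.35]
```

```bash
python3 -m crank '[[[0,0,-0.5],0,10],[[3,0,0],0,10],[[5,0,0],0,10],[[5,0,0],0,10],[[5,0,0],0,10],[[3,0,0],0,10]]'
python3 -m crank '[[[5,0,0],0,10],[[5,0,0],0,10],[[5,0,0],0,10],[[5,0,0],0,10],[[5,0,0],0,10],[[5,0,0],0,10],[[5,0,0],0,10],[[5,0,0],0,10]]'
python3 -c "
from h import *
st();snap('wrist','w4')"
```

```text
t: 11.63
tool_pos: [0.6043, -0.0272, 0.255]
orientation: [0.0, 0.68, 0.733, 0.0]
force: [-0.1, -4.1, 3.3]
width: 0.0212
t: 12.3
tool_pos: [0.6011, 0.0118, 0.2551]
orientation: [0.0, 0.68, 0.733, -0.001]
force: [-0.8, -7.6, 5.3]
width: 0.021
t 12.3 p [0.6011 0.0118 0.2551] yawX 94.24 tilt [-0.0006 -0.0018] F [-0.83 -7.62  5.31] w 0.021 j [-0.18  0.61  1.36 -0.    1.17 -0.25]
```

View pics/w4.png

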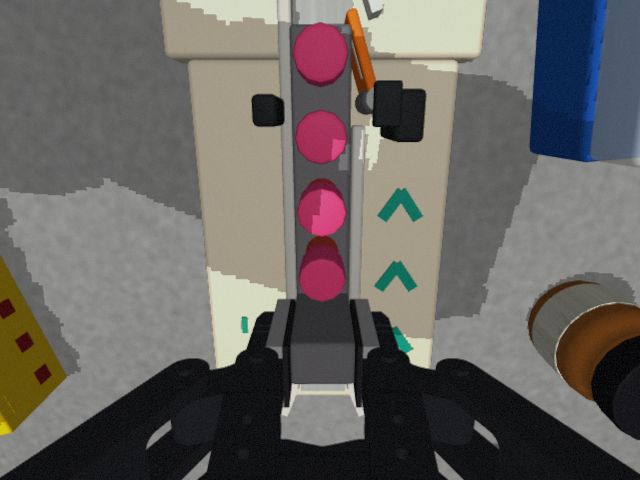

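```bash
python3 -m crank '[[[5,0,-0.4],0,10],[[6,0,0],0,10],[[6,0,0],0,10],[[6,0,0],0,10],[[6,0,0],0,10],[[6,0,0],0,10],[[6,0,0],0,10],[[6,0,0],0,10],[[6,0,0],0,10],[[5,0,0],0,10]]'
python3 -m crank '[[[5,0,0],0,10],[[6,0,0],0,10],[[6,0,0],0,10],[[6,0,0],0,10],[[6,0,0],0,10],[[6,0,0],0,10],[[5,0,0],0,10],[[3,0,0],0,10],[[2,0,0],0,10],[[1,0,0],0,10]]'
python3 -m crank '[[[1,0,0],0,10],[[1,0,0],0,10],[[1,0,0],0,10]]'
cat > chk.py <<'E'
import sys
from workcell import r
import numpy as np
o=r.get_obs(); a=np.radians(94.2); X=np.array([np.cos(a),np.sin(a)])
f=-(o['force'][:2]@X); s=o['tool_pos'][:2]@X
print('s %.1f push %.1f lat %.1f fz %.1f t %.1f'%(s*1e3,f,o['force'][:2]@[X[1],-X[0]],o['force'][2],o['t']))
sys.exit(f>float(sys.argv[1]))
E
python3 chk.py 9; python3 -c "
from h import *
st()"
```

```text
t: 13.18
tool_pos: [0.5966, 0.0702, 0.255]
orientation: [-0.0, 0.68, 0.733, -0.001]
force: [-2.6, -5.8, 4.3]
width: 0.0209
t: 14.02
tool_pos: [0.5931, 0.116, 0.2551]
orientation: [-0.0, 0.68, 0.733, -0.001]
force: [-2.2, -5.6, 4.9]
width: 0.0214
t: 14.27
tool_pos: [0.5929, 0.1187, 0.2551]
orientation: [-0.0, 0.681, 0.733, -0.001]
force: [-2.4, -6.2, 5.2]
width: 0.0211
s 75.0 push 6.0 lat -2.9 fz 5.2 t 14.3
t 14.27 p [0.5929 0.1187 0.2551] yawX 94.23 tilt [-0.0021 -0.0009] F [-2.43 -6.15  5.21] w 0.0211 j [ 0.    0.61  1.35 -0.    1.18 -0.07]False
```

```bash
python3 -m crank '[[[1,-0.4,-0.4],0,10],[[1,0,0],0,10],[[1,0,0],0,10],[[1,0,0],0,10],[[1,0,0],0,10]]'; python3 chk.py 9 &&
python3 -m crank '[[[1,0,0],0,10],[[1,0,0],0,10],[[1,0,0],0,10],[[1,0,0],0,10]]' >/dev/null; python3 chk.py 9 &&
python3 -m crank '[[[1,0,0],0,10],[[1,0,0],0,10],[[1,0,0],0,10],[[1,0,0],0,10]]' >/dev/null; python3 chk.py 9 &&
python3 -m crank '[[[1,0,0],0,10],[[1,0,0],0,10],[[1,0,0],0,10],[[1,0,0],0,10]]' >/dev/null; python3 chk.py 9
```

```text
t: 14.68
tool_pos: [0.5924, 0.1238, 0.2552]
orientation: [-0.001, 0.681, 0.733, -0.001]
force: [-2.9, -3.9, 0.4]
width: 0.0212
s 80.1 push 3.6 lat -3.2 fz 0.4 t 14.7
s 80.1 push 3.6 lat -3.2 fz 0.4 t 14.7
s 80.1 push 3.6 lat -3.2 fz 0.4 t 14.7
s 80.1 push 3.6 lat -3.2 fz 0.4 t 14.7False
False
False
False
```

```bash
sed -i 's/sys.exit(f>/sys.exit(int(f>/; s/\[1\]))$/[1])))/' chk.py; tail -1 chk.py
python3 -m crank '[[[1,-0.4,0],0,10],[[1,0,0],0,10],[[1,0,0],0,10],[[1,0,0],0,10]]' >/dev/null && python3 chk.py 6.5 &&
python3 -m crank '[[[1,0,0],0,10],[[1,0,0],0,10],[[1,0,0],0,10]]' >/dev/null && python3 chk.py 6.5 &&
python3 -m crank '[[[1,0,0],0,10],[[1,0,0],0,10],[[1,0,0],0,10]]' >/dev/null && python3 chk.py 6.5 &&
python3 -m crank '[[[1,0,0],0,10],[[1,0,0],0,10],[[1,0,0],0,10]]' >/dev/null && python3 chk.py 6.5
```

```text
sys.exit(int(f>float(sys.argv[1])))
s 84.0 push 2.0 lat -2.7 fz -0.6 t 15.0
s 87.0 push 2.1 lat -3.5 fz -1.6 t 15.3
s 90.0 push 1.6 lat -2.5 fz -1.3 t 15.5
s 93.1 push -0.1 lat 0.2 fz -1.8 t 15.8
```

```bash
python3 -m crank '[[[1,0,0.2],0,10],[[1,0,0],0,10]]' >/dev/null && python3 chk.py 4.5 &&
python3 -m crank '[[[1,0,0],0,10],[[1,0,0],0,10]]' >/dev/null && python3 chk.py 4.5 &&
python3 -m crank '[[[1,0,0],0,10],[[1,0,0],0,10]]' >/dev/null && python3 chk.py 4.5 &&
python3 -m crank '[[[1,0,0],0,10],[[1,0,0],0,10]]' >/dev/null && python3 chk.py 4.5 &&
python3 -m crank '[[[1,0,0],0,10],[[1,0,0],0,10]]' >/dev/null && python3 chk.py 4.5 &&
python3 -m crank '[[[1,0,0],0,10],[[1,0,0],0,10]]' >/dev/null && python3 chk.py 4.5 &&
python3 -m crank '[[[1,0,0],0,10],[[1,0,0],0,10]]' >/dev/null && python3 chk.py 4.5 &&
python3 -m crank '[[[1,0,0],0,10],[[1,0,0],0,10]]' >/dev/null && python3 chk.py 4.5
```

```text
s 95.1 push 0.1 lat -0.1 fz -3.3 t 15.9
s 97.0 push 0.5 lat -0.2 fz -1.3 t 16.1
s 99.0 push -1.0 lat 0.1 fz -2.4 t 16.3
s 101.0 push 0.3 lat 0.4 fz -2.9 t 16.4
s 103.0 push 0.3 lat -0.2 fz -1.5 t 16.6
s 105.0 push -0.1 lat -0.4 fz -2.4 t 16.8
s 107.0 push 0.7 lat -0.1 fz -1.6 t 16.9
s 109.0 push 0.0 lat -0.4 fz -2.0 t 17.1
```

```bash
python3 -m crank '[[[1,0,0.4],0,10],[[1,0,0],0,10]]' >/dev/null && python3 chk.py 4.5 &&
python3 -m crank '[[[1,0,0],0,10],[[1,0,0],0,10]]' >/dev/null && python3 chk.py 4.5 &&
python3 -m crank '[[[1,0,0],0,10],[[1,0,0],0,10]]' >/dev/null && python3 chk.py 4.5 &&
python3 -m crank '[[[1,0,0],0,10],[[1,0,0],0,10]]' >/dev/null && python3 chk.py 4.5
```

```text
s 110.8 push 0.5 lat 0.1 fz 0.1 t 17.3
s 112.9 push 1.3 lat -0.3 fz -0.4 t 17.4
s 114.9 push 1.7 lat -0.1 fz -0.0 t 17.6
s 116.9 push 1.4 lat -0.8 fz 1.2 t 17.8
```

```bash
python3 -m crank '[[[1,0,0],0,10],[[1,0,0],0,10]]' >/dev/null && python3 chk.py 4 &&
python3 -m crank '[[[1,0,0],0,10],[[1,0,0],0,10]]' >/dev/null && python3 chk.py 4 &&
python3 -m crank '[[[1,0,0],0,10],[[1,0,0],0,10]]' >/dev/null && python3 chk.py 4 &&
python3 -m crank '[[[1,0,0],0,10],[[1,0,0],0,10]]' >/dev/null && python3 chk.py 4 &&
python3 -m crank '[[[1,0,0],0,10],[[1,0,0],0,10]]' >/dev/null && python3 chk.py 4 &&
python3 -m crank '[[[1,0,0],0,10],[[1,0,0],0,10]]' >/dev/null && python3 chk.py 4 &&
python3 -m crank '[[[1,0,0],0,10],[[1,0,0],0,10]]' >/dev/null && python3 chk.py 4 &&
python3 -m crank '[[[1,0,0],0,10],[[1,0,0],0,10]]' >/dev/null && python3 chk.py 4 &&
python3 -m crank '[[[1,0,0],0,10],[[1,0,0],0,10]]' >/dev/null && python3 chk.py 4 &&
python3 -m crank '[[[1,0,0],0,10],[[1,0,0],0,10]]' >/dev/null && python3 chk.py 4
```

```text
s 118.9 push 1.7 lat 0.1 fz 1.1 t 17.9
s 120.9 push 2.0 lat -0.0 fz 1.0 t 18.1
s 122.9 push 2.4 lat -0.8 fz 1.6 t 18.3
s 124.9 push 2.8 lat 0.2 fz 0.8 t 18.4
s 126.9 push 1.6 lat -0.3 fz 1.2 t 18.6
s 128.9 push 2.2 lat 0.3 fz 1.8 t 18.8
s 130.9 push 2.3 lat -0.9 fz 0.8 t 18.9
s 132.9 push 1.3 lat 0.5 fz 1.2 t 19.1
s 134.9 push 3.0 lat -0.1 fz 1.2 t 19.3
s 136.9 push 2.3 lat -1.4 fz 1.6 t 19.4
```

```bash
exec 3>/dev/null
python3 -m crank '[[[0.7,0,0],0,10]]' >&3 && python3 chk.py 4.5 &&
python3 -m crank '[[[0.7,0,0],0,10]]' >&3 && python3 chk.py 4.5 &&
python3 -m crank '[[[0.7,0,0],0,10]]' >&3 && python3 chk.py 4.5 &&
python3 -m crank '[[[0.7,0,0],0,10]]' >&3 && python3 chk.py 4.5 &&
python3 -m crank '[[[0.7,0,0],0,10]]' >&3 && python3 chk.py 4.5 &&
python3 -m crank '[[[0.7,0,0],0,10]]' >&3 && python3 chk.py 4.5 &&
python3 -m crank '[[[0.7,0,0],0,10]]' >&3 && python3 chk.py 4.5 &&
python3 -m crank '[[[0.7,0,0],0,10]]' >&3 && python3 chk.py 4.5 &&
python3 -m crank '[[[0.7,0,0],0,10]]' >&3 && python3 chk.py 4.5 &&
python3 -m crank '[[[0.7,0,0],0,10]]' >&3 && python3 chk.py 4.5 &&
python3 -m crank '[[[0.7,0,0],0,10]]' >&3 && python3 chk.py 4.5 &&
python3 -m crank '[[[0.7,0,0],0,10]]' >&3 && python3 chk.py 4.5 &&
python3 -m crank '[[[0.7,0,0],0,10]]' >&3 && python3 chk.py 4.5 &&
python3 -m crank '[[[0.7,0,0],0,10]]' >&3 && python3 chk.py 4.5 &&
python3 -m crank '[[[0.7,0,0],0,10]]' >&3 && python3 chk.py 4.5
```

```text
s 137.7 push 2.5 lat 0.4 fz 1.6 t 19.5
s 138.3 push 2.6 lat -0.4 fz 2.9 t 19.6
s 139.0 push 1.8 lat 0.3 fz 1.2 t 19.7
s 139.7 push 3.1 lat -0.2 fz 1.8 t 19.8
s 140.4 push 2.3 lat -0.6 fz 1.1 t 19.9
s 141.1 push 2.8 lat -0.7 fz 2.5 t 19.9
s 141.8 push 2.8 lat -0.2 fz 2.6 t 20.0
s 142.5 push 3.0 lat 0.7 fz 2.4 t 20.1
s 143.2 push 2.9 lat 0.4 fz 1.8 t 20.2
s 143.9 push 2.8 lat 0.1 fz 1.8 t 20.3
s 144.6 push 2.9 lat -0.0 fz 1.6 t 20.4
s 145.3 push 2.6 lat -0.4 fz 1.7 t 20.4
s 146.0 push 3.0 lat 0.3 fz 2.3 t 20.5
s 146.7 push 2.5 lat 1.3 fz 2.5 t 20.6
s 147.4 push 2.9 lat -0.4 fz 1.9 t 20.7
```

```bash
exec 3>/dev/null
python3 -m crank '[[[0.7,0,0],0,10]]' >&3 && python3 chk.py 4.8 &&
python3 -m crank '[[[0.7,0,0],0,10]]' >&3 && python3 chk.py 4.8 &&
python3 -m crank '[[[0.7,0,0],0,10]]' >&3 && python3 chk.py 4.8 &&
python3 -m crank '[[[0.7,0,0],0,10]]' >&3 && python3 chk.py 4.8 &&
python3 -m crank '[[[0.7,0,0],0,10]]' >&3 && python3 chk.py 4.8 &&
python3 -m crank '[[[0.7,0,0],0,10]]' >&3 && python3 chk.py 4.8 &&
python3 -m crank '[[[0.7,0,0],0,10]]' >&3 && python3 chk.py 4.8 &&
python3 -m crank '[[[0.7,0,0],0,10]]' >&3 && python3 chk.py 4.8 &&
python3 -m crank '[[[0.7,0,0],0,10]]' >&3 && python3 chk.py 4.8 &&
python3 -m crank '[[[0.7,0,0],0,10]]' >&3 && python3 chk.py 4.8 &&
python3 -m crank '[[[0.7,0,0],0,10]]' >&3 && python3 chk.py 4.8 &&
python3 -m crank '[[[0.7,0,0],0,10]]' >&3 && python3 chk.py 4.8 &&
python3 -m crank '[[[0.7,0,0],0,10]]' >&3 && python3 chk.py 4.8 &&
python3 -m crank '[[[0.7,0,0],0,10]]' >&3 && python3 chk.py 4.8 &&
python3 -m crank '[[[0.7,0,0],0,10]]' >&3 && python3 chk.py 4.8
```

```text
s 148.1 push 2.7 lat -1.2 fz 2.4 t 20.8
s 148.8 push 3.1 lat -0.2 fz 2.7 t 20.9
s 149.5 push 2.5 lat -0.0 fz 2.8 t 20.9
s 150.2 push 2.5 lat -0.7 fz 2.3 t 21.0
s 150.9 push 2.4 lat -0.1 fz 3.0 t 21.1
s 151.6 push 2.9 lat -0.1 fz 2.6 t 21.2
s 152.3 push 3.1 lat -0.3 fz 2.9 t 21.3
s 153.0 push 2.7 lat -0.7 fz 2.8 t 21.4
s 153.7 push 7.8 lat -0.6 fz 3.9 t 21.4
```

```bash
python3 -m crank '[[[0,0,0],0,10],[[0,0,0],0,10]]' >/dev/null; python3 chk.py 99; python3 -m crank '[[[0,0,0],0,10],[[0,0,0],0,10]]' >/dev/null; python3 chk.py 99
```

```text
s 153.6 push 4.6 lat 0.1 fz 2.4 t 21.6
s 153.6 push 3.8 lat -0.5 fz 3.0 t 21.8
```

```bash
python3 -m crank '[[[0.3,0,0],0,10]]' >/dev/null; python3 chk.py 99; python3 -m crank '[[[0,0,0],0,10],[[0,0,0],0,10]]' >/dev/null; python3 chk.py 6 && python3 -m crank '[[[0.2,0,0],0,10],[[0,0,0],0,10]]' >/dev/null; python3 chk.py 99;  python3 -m crank '[[[0,0,0],0,10],[[0,0,0],0,10]]' >/dev/null; python3 chk.py 99
```

```text
s 153.7 push 7.1 lat -0.5 fz 3.7 t 21.9
s 153.7 push 5.5 lat -0.5 fz 3.1 t 22.0
s 153.8 push 5.8 lat 0.1 fz 3.6 t 22.2
s 153.7 push 5.9 lat -1.0 fz 2.7 t 22.4
```

```bash
python3 -m crank '[[[0.1,0,0],0,10],[[0,0,0],0,10],[[0,0,0],0,10],[[0,0,0],0,10],[[0,0,0],0,10]]' >/dev/null; python3 chk.py 99; python3 -m crank '[[[0,0,0],0,10],[[0,0,0],0,10],[[0,0,0],0,10],[[0,0,0],0,10],[[0,0,0],0,10]]' >/dev/null; python3 chk.py 99
python3 -m crank '[[[0,0,0],0,30],[[0,0,0],0,36],[[0,0,0],0,42],[[0,0,0],0,42],[[0,0,0],0,42]]'; python3 chk.py 99
python3 -m crank '[[[0,0,-6],0,42],[[0,0,-15],0,42],[[0,0,-25],0,42],[[0,0,-25],0,42],[[0,0,-25],0,42],[[0,0,-20],0,42],[[0,0,0],0,42]]'
python3 -m crank '[[[-35,0,0],0,42],[[-35,0,0],0,42],[[-30,0,0],0,42],[[0,0,0],0,42]]'
python3 -c "
from h import *
st();snap('wrist','w5')"
```

```text
s 153.8 push 7.2 lat -0.9 fz 3.5 t 22.8
s 153.8 push 7.0 lat 0.1 fz 2.2 t 23.2
t: 23.6
tool_pos: [0.5867, 0.198, 0.2549]
orientation: [-0.0, 0.681, 0.733, 0.0]
force: [-0.5, 0.4, -0.0]
width: 0.0421
s 154.5 push -0.4 lat -0.5 fz -0.0 t 23.6
t: 24.18
tool_pos: [0.5868, 0.1979, 0.3761]
orientation: [0.003, 0.681, 0.733, 0.003]
force: [-0.2, -0.4, 1.4]
width: 0.0418
t: 24.52
tool_pos: [0.5946, 0.0937, 0.3707]
orientation: [0.0, 0.682, 0.731, -0.001]
force: [-0.1, 0.4, 0.0]
width: 0.0419
t 24.52 p [0.5946 0.0937 0.3707] yawX 93.97 tilt [-0.0005 -0.0013] F [-0.13  0.39  0.04] w 0.0419 j [-0.04  0.5   1.2  -0.    1.44 -0.11]
```

View pics/w5.png

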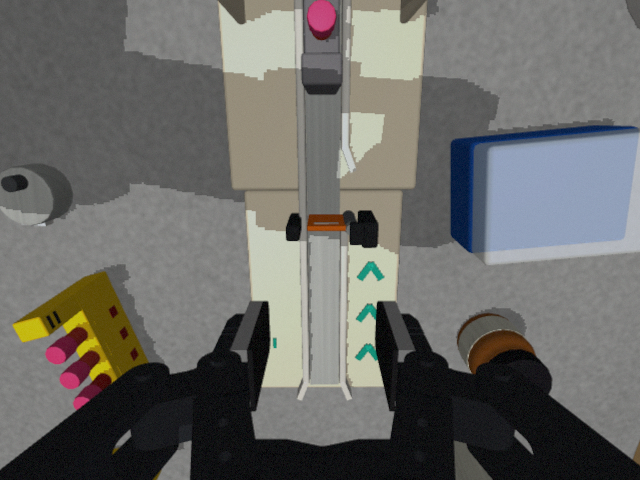

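```bash
python3 -c "
from h import *
snap('top','top1')"
```

```text
(no output)
```

View pics/top1.png

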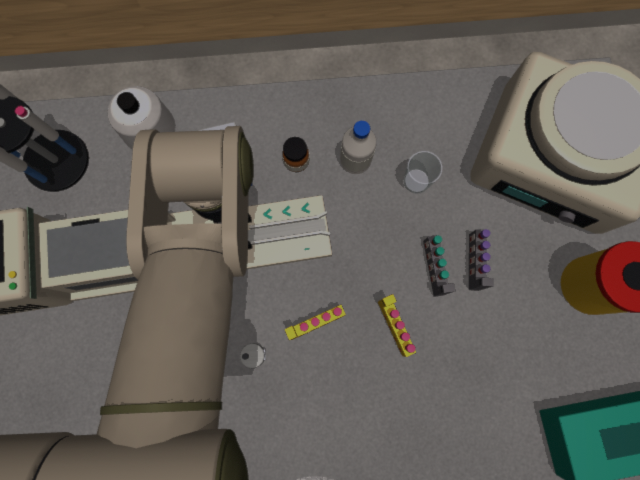

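The other racks, bottle, jar, beaker and tally are where they were. The tip box was unmoved in the wrist view, and the gripper is well clear of everything. Handing in.

```bash
python3 -c "
from h import *
st(); print(r.hand_in())"
```

```text
t 24.62 p [0.5942 0.0972 0.3708] yawX 94.11 tilt [-0.0006  0.0003] F [ 0.13 -0.09  0.15] w 0.042 j [-0.03  0.5   1.2   0.    1.44 -0.11]
the job is handed in; nothing more can be done
None
```

The grey pink-capped rack is loaded, and I handed the job in at about 24.6 s. I took it by its fin, stood it in the lane entry, and slid it through the flap until its nose met the waiting rack. I then pressed it there for about 1.5 s and let go.

**Contact:** the push rose from a steady 2.8 N drag to 7.8 N in one 0.7 mm step. During the press it stayed between about 4 and 7 N, so at most about 4 N was on the waiting rack, under its 10 N brake. The arm moved only about 0.2 mm during the press.

**Last checks:** the wrist picture shows the flap shut behind the rack and the rack upright in the lane. The top picture shows the other racks, bottle, jar, beaker and counter unmoved. The arm hid the tip box there, but the wrist view showed nothing wrong with it. Nothing was touching the robot.

**Not confirmed or out of line:**
- I could not see the nose contact under the hood, so it rests on the force readings alone.
- For roughly 20 mm of the slide (nose past the gate), the arm was carrying nearly all the rack's weight, so it may have been a fraction of a millimetre off the lane floor. I lowered it again before contact.
- The top and wrist cameras differed by about 4 mm on the fin's position. I used the wrist reading.
- My first force check had a coding slip that stopped the chained moves early; it only made the arm stop sooner.

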